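# Lock the telescoping camera boom

### The arm

A 7-joint arm with a two-finger parallel gripper is mounted at the origin on the work surface. World frame = base frame: x ahead of the robot, y to its left, z up, the work surface at z = 0. Lengths are in m, angles in rad, forces in N, time in s.
With the tool pointing down it reaches from about 0.425 to 0.875 m from the base axis. Payload 8.4 kg.
Tool frame: the origin (TCP) lies at the very end of the fingers, on their centre line; the grasp point (between the pads) lies 19 mm behind it; z points along the fingers, y is the direction in which the jaws open and shut (so a half turn about z gives the same grasp; the last joint's range is limited). The gripper opens to 85 mm and grips with 20 to 120 N. Pads are 22 mm wide; open, the fingers measure 114 mm over their backs; the gripper's body (76 mm by 85 mm) begins 54 mm behind the grasp point. The pads swing forward as they close: fully open they stand 13 mm farther back than shut.
Start: joints at [1.245, 0.333, 0.04, 1.465, -0.013, 1.343, -0.059], TCP at [0.146, -0.633, 0.231] pointing down, gripper open.
Joint ranges: [-2.58, 2.58], [-0.38, 2.09], [-1.3, 1.39], [0.25, 2.4], [-1.5, 4.64], [0.08, 2.09], [-2.65, 2.65]. Speed limits (rad/s): [2.22, 2.22, 2.79, 2.79, 3.14, 3.14, 3.14].

### API

Orientations are given as a unit quaternion [w, x, y, z].
In Python, from cell import manip gives the robot as it stands.
- The arm moves only by the tool jog_arm, never from a script. Its argument "moves" is a list of rows, each an object of numbers: "dx", "dy", "dz": the shift along the tool's x, y, z as a fraction of full scale; "wx", "wy", "wz": the turn, a rotation vector about the tool's x, y, z as a fraction of full scale. A call has 1 to 20 rows; each row shifts and turns the pose as measured when the row begins, along the tool's axes as they then stand; what a row does not reach is not made up. Full scale, the value 1, is 25 cm for a shift and 90 degrees for a turn. A row lasts 1/8 s, in which the tool goes at most 62.5 mm and 10.7 degrees, less where a joint would pass 70% of its speed; a pose out of reach is approached as far as the arm can. A call with a number of a shift or a turn outside -1 to 1 is refused whole. A call with a gripper value outside its range is refused whole. "hand" is the gripper command: -1 is fully open, 1 is shut, values between are in proportion, set as the call begins (left out, the last holds). The fingers move at their own pace and stop on an object; the grip force is fixed at half the most. Time passes only in rows, so rows that do not move let the fingers close. It gives the time, the measured TCP pose, the force and the opening at its end, in the units of the state.
- manip.get_obs(): the state, without advancing time (a new reading comes with each control period).
- manip.capture(name): name is "scene" or "top" or "wrist"; returns the picture (420x560x3 uint8, red, green, blue); there is no depth.
- manip.calibration(name): a dict with "fx", "fy", "cx", "cy" (pixels), "rvec" (rotation vector, rad) and "tvec" (3), from world to camera coordinates, as OpenCV has them; the wrist camera has in their place "T_tool_cam" (4x4, takes a point from camera to tool coordinates, whose origin is the TCP and whose axes are the flange's). Camera axes: x right, y down, z forward; pixel columns grow to the right and rows downward; lengths in m; the calibration is good to about 2 mm. A picture is of the moment at which its call begins: read the wrist's pose just before it. calibration takes no time and is no camera call.
- manip.close_job(): hands the job in, once; it reports no verdict.
The state is a dict: "clock": time; "joints": joint angles; "qvel": joint speeds; "joint_torque": joint torques, N m; "position": TCP position; "tcp_rot": TCP orientation; "ft_force": force on the tool from outside, world axes, zero at the start; "torque": the same for the moment, N m; "opening": opening from 0.0 (shut) to 1.0 (fully open).
Only numpy, scipy, OpenCV 4.12 (cv2) and the standard library are available. Lean on these libraries where they do the work, as an engineer would, in place of code of your own. Each camera call takes 0.05 s, during which the arm holds its last target.

### The job

Shorten the camera boom on the optical table: press its spring button gently down flush and, keeping it down, slide the tube so that the button tucks under the mouth of the sleeve, then slide the tube on in until the button pops up in the hole of the catch plate. Neither press nor push hard on the button, let go at the end, and leave the other things on the table alone.

Things in the scene. Friction and masses are not known exactly. Their poses are not given: they have to be found in the camera images.
- sleeve: The sleeve: level aluminium box tube, 46 mm wide, 200 mm long, on two posts; origin on the table under its mouth, y along the tube INTO the sleeve, z up. A steel catch plate lies on its roof, its top 7.3 mm above the inner tube's top face, with one hole 26 mm (along y) x 17 mm. The plate is adjustable: the hole's centre is 58 to 98 mm in from the mouth; its exact place must be felt or seen.
- mouth (a point): Point in the plane of the sleeve's open mouth, midway across, at the height of the inner tube's top face (129 mm above the table). Axes as the sleeve's: y points into the sleeve, the way the tube slides in. The sleeve's roof begins right above: underside 3.5 mm, top 6.5 mm above this point.
- button_top (a point): Centre of the top face of the spring button: steel block, 24 mm long (along the tube), 14 mm wide, 10 mm proud of the tube's top when free; axes as the sleeve's. Moves only straight down and up in the tube. At the start its front face is 8 to 28 mm outside the mouth. Press its rear (camera side) part, so its front can go under the roof while the fingers stay outside.
- button (a joint): How far the button is pressed, m: 0 standing free, 0.0085 at its hard stop (1.5 mm proud of the tube). It takes 2 N to start, 6 N at the stop. It fits under the roof from 0.0065 (5.1 N) on, and the roof then keeps it down. Over 15 N on it, from above or sideways against the mouth or hole edge, bends it.
- boom (a joint): How far the inner tube (dark steel, 34 mm wide, 26 mm high) has slid into the sleeve, m, 0 to 0.15; starts at 0 to 0.02. At 0 the button's centre is 40 mm outside the mouth; it is in the hole somewhere between 0.098 and 0.138. The tube stays where it is left; sliding takes about 1 N, about 2.5 N while the button rubs under the roof.
- camera (a point): Centre of the camera block on the tube's outer end: black, 46 x 46 mm, 50 mm high, short lens below; axes as the sleeve's. Fixed to the tube, 138 mm behind (-y) the button's centre; its top is 12 mm higher than the tube's top. Push its outer (-y) face, or grasp it across x from above.
- rack: Bystander: open white plastic rack, 75 x 150 x 45 mm; origin under its centre.
- bottle: Bystander: clear bottle, 64 mm wide, 150 mm tall; origin under its centre.
- beaker: Bystander: glass beaker, 72 mm wide, 85 mm tall; origin under its centre.
- driver: Bystander: screwdriver 170 mm long with black handle, lying on the table along its x axis; origin under its middle.

How it is judged:
By the outcome, as a careful person would: the job done as asked, in the order asked, and still so for the second after the job is handed in, with the robot touching nothing.
It also fails if it takes over 58 s, if anything falls off the work surface, if the arm or the gripper's body presses on something with over 40 N, if the wrist force passes 120 N, or if a joint passes its speed limit or range.

## Working session

There is one attempt and no reset: what is moved stays moved. The work goes in short steps, Python scripts to look and compute and a tool call to move; the robot and the scene stay as the last step left them, time stands still between calls to the robot, and variables do not carry over. Pictures are saved under pics/ and viewed, and the job is handed in when it is done.

Besides the shell and the picture viewer there is one more tool, called as a command line: name --argument value ..., lists and objects as JSON in quotes. jog_arm: Moves the arm, as the interface text tells. Its arguments: {"type":"object","properties":{"moves":{"type":"array"},"hand":{"type":"number"}},"required":["moves"]}

```bash
mkdir -p pics; ls; python3 - <<'E'
from cell import manip
import cv2
o=manip.get_obs()
print(o)
for n in ("scene","top","wrist"):
    print(n,manip.calibration(n))
    cv2.imwrite(f"pics/{n}0.png",manip.capture(n)[:,:,::-1])
E
```

```text
pics
{'clock': 0.0, 'joints': array([ 1.24478745,  0.33393972,  0.03984686,  1.46626048, -0.01339987,
        1.34331541, -0.05850274]), 'qvel': array([ 0.00085584,  0.0005797 , -0.00088543, -0.00062542, -0.00131927,
        0.00020676, -0.00191208]), 'joint_torque': array([-3.69839199e-04, -6.58548975e+01,  1.36490978e+00, -4.05556619e+01,
        1.66646589e-02,  1.23015919e-02, -6.85488385e-05]), 'position': array([ 0.14605019, -0.63290921,  0.23040755]), 'tcp_rot': array([-8.15742559e-04,  9.93575944e-01,  1.13164294e-01, -1.45598268e-04]), 'ft_force': array([-0.23231061,  0.04463528,  0.26046302]), 'torque': array([-0.00939883, -0.02543844,  0.02775451]), 'opening': 0.9985096262066058}
scene {'fx': 396.43594235069685, 'fy': 396.43594235069685, 'cx': 278.07140062331064, 'cy': 201.24912849519708, 'rvec': array([ 1.800678  ,  1.84067547, -0.6671994 ]), 'tvec': array([-0.0681228 , -0.39265729,  1.60694777])}
top {'fx': 418.05256149054316, 'fy': 418.05256149054316, 'cx': 277.46771698423044, 'cy': 205.65128342648214, 'rvec': array([ 2.16295026, -2.16891947,  0.0961616 ]), 'tvec': array([0.08683244, 0.61185429, 0.99875791])}
wrist {'fx': 342.8558221875488, 'fy': 342.8558221875488, 'cx': 272.0568262555917, 'cy': 209.7915979924425, 'T_tool_cam': array([[-1.03471380e-03, -9.50902056e-01, -3.09490240e-01,
         7.89926521e-02],
       [ 9.99999464e-01, -9.91719947e-04, -2.96244255e-04,
        -3.42139925e-04],
       [-2.52283729e-05, -3.09490381e-01,  9.50902573e-01,
        -1.42683466e-01],
       [ 0.00000000e+00,  0.00000000e+00,  0.00000000e+00,
         1.00000000e+00]])}
```

View pics/scene0.png

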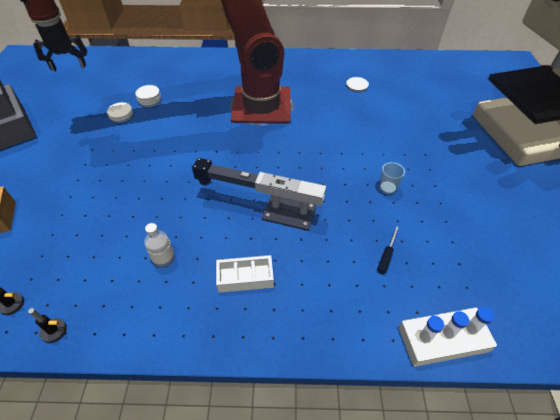

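View pics/top0.png

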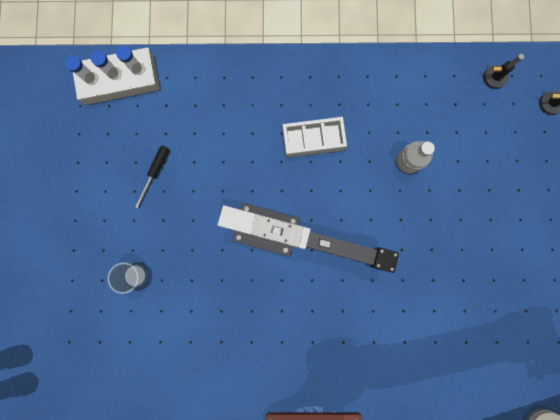

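View pics/wrist0.png

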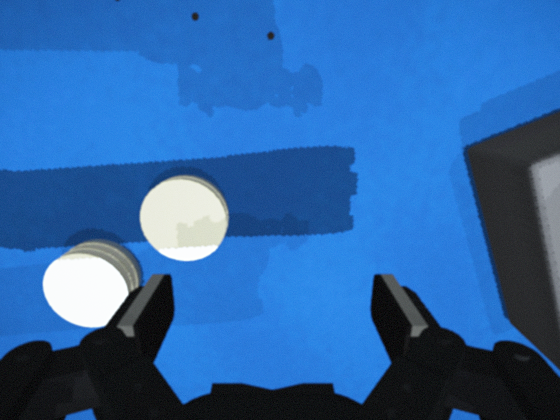

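The top view shows the sleeve from about (222,215) to (307,240), the button at about (324,243), the camera block at about (385,260) and the plate hole at about (277,231). I'll enlarge the region and measure it.

```bash
cat > h.py <<'E'
import numpy as np, cv2
from cell import manip
def cast(name,px,z):
    c=manip.calibration(name)
    R=cv2.Rodrigues(c['rvec'])[0]; t=np.array(c['tvec'])
    d=R.T@np.array([(px[0]-c['cx'])/c['fx'],(px[1]-c['cy'])/c['fy'],1.])
    o=-R.T@t
    return o+d*(z-o[2])/d[2]
def proj(name,P):
    c=manip.calibration(name)
    R=cv2.Rodrigues(c['rvec'])[0]; p=R@np.array(P)+c['tvec']
    return np.array([c['fx']*p[0]/p[2]+c['cx'],c['fy']*p[1]/p[2]+c['cy']])
E
python3 - <<'E'
import cv2
im=cv2.imread('pics/top0.png')
cv2.imwrite('pics/topc.png',cv2.resize(im[195:280,210:410],None,fx=4,fy=4,interpolation=cv2.INTER_CUBIC))
im=cv2.imread('pics/scene0.png')
cv2.imwrite('pics/scc.png',cv2.resize(im[150:235,180:340],None,fx=5,fy=5,interpolation=cv2.INTER_CUBIC))
E
```

```text
(no output)
```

View pics/topc.png

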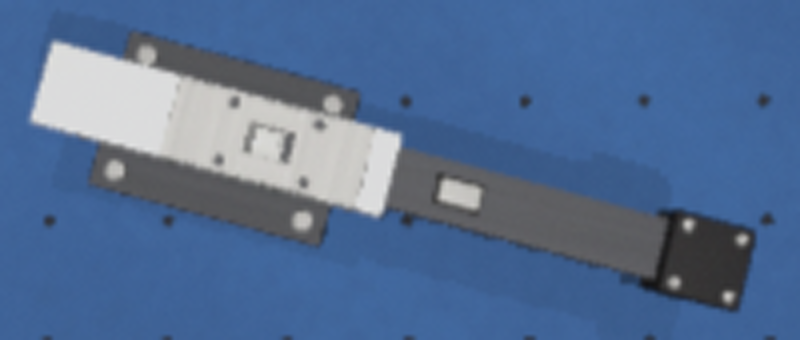

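View pics/scc.png

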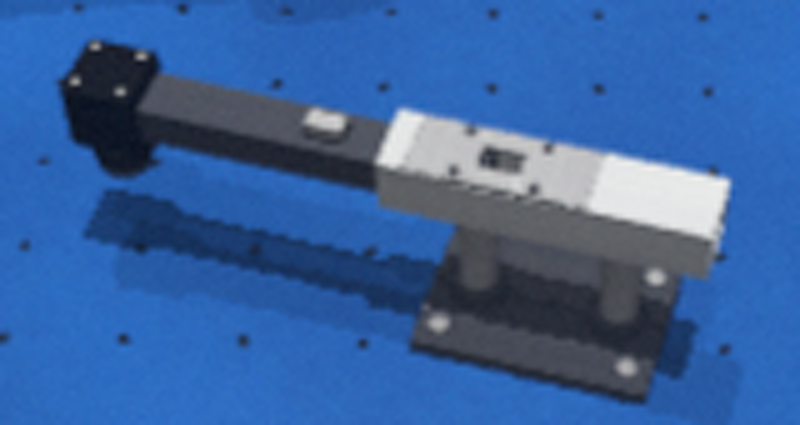

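```bash
python3 - <<'E'
from h import *
f=lambda x,y:((x+.5)/4-.5+210,(y+.5)/4-.5+195)
g=lambda x,y:((x+.5)/5-.5+180,(y+.5)/5-.5+150)
L={'mouthA':(400,133,.1355),'mouthB':(380,215,.1355),'endA':(52,42,.1355),'endB':(31,123,.1355),
'btnTL':(442,176,.139),'btnTR':(484,185,.139),'btnBR':(477,211,.139),'btnBL':(437,201,.139),
'cam1':(679,211,.141),'cam2':(755,232,.141),'cam3':(737,310,.141),'cam4':(660,285,.141),
'h1':(249,125,.1363),'h2':(293,133,.1363),'h3':(289,162,.1363),'h4':(245,152,.1363)}
P={k:cast('top',f(*v[:2]),v[2]) for k,v in L.items()}
for k in P: print(k,P[k].round(4))
m=(P['mouthA']+P['mouthB'])/2; e=(P['endA']+P['endB'])/2
u=(e-m)[:2]; print('len',np.linalg.norm(u),'width',np.linalg.norm(P['mouthA']-P['mouthB'])); 
b=sum(P[k] for k in P if k.startswith('btn'))/4
c=sum(P[k] for k in P if k.startswith('cam'))/4
h=sum(P[k] for k in P if k[0]=='h')/4
u=u/np.linalg.norm(u)
u2=(h-c)[:2];u2/=np.linalg.norm(u2)
print('mouth',m,'btn',b,'cam',c,'hole',h,'u',u,u2)
for n,p in (('btn',b),('cam',c),('hole',h)):
    d=(p-m)[:2]; print(n,'along',d@u,'lat',d@[-u[1],u[0]])
S={'mouth l':(400,108,.1355),'mouth r':(378,160,.1355),'cam':(108,68,.141),'btn':(327,119,.139),'hole':(502,159,.1363)}
for k,v in S.items(): print('scene',k,cast('scene',g(*v[:2]),v[2]).round(4))
E
```

```text
mouthA [0.5524 0.0135 0.1355]
mouthB [0.5076 0.0249 0.1355]
endA [0.6033 0.2055 0.1355]
endB [0.5585 0.2166 0.1355]
btnTL [ 0.5287 -0.0089  0.139 ]
btnTR [ 0.5238 -0.0317  0.139 ]
btnBR [ 0.5097 -0.0277  0.139 ]
btnBL [ 0.5151 -0.006   0.139 ]
cam1 [ 0.5094 -0.1369  0.141 ]
cam2 [ 0.498  -0.1777  0.141 ]
cam3 [ 0.4562 -0.1668  0.141 ]
cam4 [ 0.4697 -0.1257  0.141 ]
h1 [0.557  0.0965 0.1363]
h2 [0.5525 0.0723 0.1363]
h3 [0.5366 0.0746 0.1363]
h4 [0.5422 0.0987 0.1363]
len 0.19845886731444146 width 0.04620508455378476
mouth [0.530007   0.01923337 0.1355    ] btn [ 0.51932893 -0.01857161  0.139     ] cam [ 0.4833398  -0.15176705  0.141     ] hole [0.5470783  0.08551994 0.1363    ] u [0.25625215 0.96660997] [0.25941764 0.96576524]
btn along -0.039278946987471766 lat 0.0006339228771765281
cam along -0.17724928258138425 lat 0.001289755094248518
hole along 0.06844781695143219 lat 0.0004847846147863207
scene mouth l [0.508  0.0244 0.1355]
scene mouth r [0.5502 0.0138 0.1355]
scene cam [ 0.4839 -0.1523  0.141 ]
scene btn [ 0.5214 -0.0178  0.139 ]
scene hole [0.5486 0.0857 0.1363]
```

Both views agree to within 2 mm. The button sits 39 mm outside the mouth and the hole about 68 mm inside, so the slide is about 108 mm. The camera block is 138 mm behind the button, which matches the given figure. Next I turn the tool so its x lies along the tube, with the jaws shut.

jog_arm --moves '[{"wz": -0.115}, {"wz": -0.115}, {"wz": -0.115}, {"wz": -0.115}, {"wz": -0.115}, {"wz": -0.115}, {}]' --hand 1

```text
$.moves[0]: bad value
```

```bash
cat >> h.py <<'E'
from scipy.spatial.transform import Rotation as Ro
M=np.array([0.5300,0.0192]); A=np.radians(75.05); U=np.array([np.cos(A),np.sin(A)]); LAT=np.array([U[1],-U[0]])
def st():
    o=manip.get_obs(); q=o['tcp_rot']; R=Ro.from_quat([q[1],q[2],q[3],q[0]]).as_matrix()
    p=o['position']; d=p[:2]-M
    print('t',round(o['clock'],2),'p',p.round(4),'along',(d@U).round(4),'lat',(d@LAT).round(4),'xang',np.degrees(np.arctan2(R[1,0],R[0,0])).round(2),'tilt(z.x,z.y)',R[:2,2].round(4),'F',o['ft_force'].round(2),'Fu',(o['ft_force'][:2]@U).round(2),'op',round(o['opening'],3))
    return o,R
def goto(al,lat,z):
    o,R=st(); t=np.r_[M+al*U+lat*LAT,z]
    d=R.T@(t-o['position']); print('tool delta mm',(d*1000).round(1),'frac',(d/.25).round(4))
E
python3 -c "
from h import *
goto(-.050,0,.19)"
```

```text
t 0.15 p [ 0.1461 -0.633   0.2306] along -0.7292 lat -0.2027 xang 12.99 tilt(z.x,z.y) [-0.0003  0.0012] F [ 0.05  0.82 -0.02] Fu 0.81 op 0.999
tool delta mm [ 497.3 -505.    41.2] frac [ 1.9893 -2.0199  0.1649]
```

jog_arm --moves '[{"dx": 0, "dy": 0, "dz": 0, "wx": 0, "wy": 0, "wz": -0.115}, {"dx": 0, "dy": 0, "dz": 0, "wx": 0, "wy": 0, "wz": -0.115}, {"dx": 0, "dy": 0, "dz": 0, "wx": 0, "wy": 0, "wz": -0.115}, {"dx": 0, "dy": 0, "dz": 0, "wx": 0, "wy": 0, "wz": -0.115}, {"dx": 0, "dy": 0, "dz": 0, "wx": 0, "wy": 0, "wz": -0.115}, {"dx": 0, "dy": 0, "dz": 0, "wx": 0, "wy": 0, "wz": -0.115}]' --hand 1

```text
clock: 0.9
position: [0.1459, -0.6318, 0.2282]
tcp_rot: [-0.003, 0.782, 0.623, 0.001]
ft_force: [0.1, 0.0, -1.1]
opening: -0.002
```

```bash
python3 -c "
from h import *
goto(-.050,0,.19)"
```

```text
t 0.9 p [ 0.1459 -0.6318  0.2282] along -0.7281 lat -0.2031 xang 77.04 tilt(z.x,z.y) [-0.0018  0.0053] F [ 0.06  0.04 -1.1 ] Fu 0.05 op -0.002
tool delta mm [670.4 226.7  40.7] frac [2.6818 0.9067 0.1629]
```

jog_arm --moves '[{"dx": 0.2, "dy": 0.068, "dz": 0, "wx": 0, "wy": 0, "wz": 0.01}, {"dx": 0.2, "dy": 0.068, "dz": 0, "wx": 0, "wy": 0, "wz": 0.01}, {"dx": 0.2, "dy": 0.068, "dz": 0, "wx": 0, "wy": 0, "wz": 0}, {"dx": 0.2, "dy": 0.068, "dz": 0, "wx": 0, "wy": 0, "wz": 0}, {"dx": 0.2, "dy": 0.068, "dz": 0, "wx": 0, "wy": 0, "wz": 0}, {"dx": 0.2, "dy": 0.068, "dz": 0, "wx": 0, "wy": 0, "wz": 0}, {"dx": 0.2, "dy": 0.068, "dz": 0, "wx": 0, "wy": 0, "wz": 0}, {"dx": 0.2, "dy": 0.068, "dz": 0, "wx": 0, "wy": 0, "wz": 0}, {"dx": 0.2, "dy": 0.068, "dz": 0, "wx": 0, "wy": 0, "wz": 0}, {"dx": 0.2, "dy": 0.068, "dz": 0, "wx": 0, "wy": 0, "wz": 0}, {"dx": 0.2, "dy": 0.068, "dz": 0, "wx": 0, "wy": 0, "wz": 0}, {"dx": 0.1, "dy": 0.03, "dz": 0, "wx": 0, "wy": 0, "wz": 0}]'

```text
clock: 2.4
position: [0.4844, -0.1081, 0.2277]
tcp_rot: [-0.003, 0.793, 0.61, 0.0]
ft_force: [-0.2, -0.3, 0.7]
opening: 0.003
```

```bash
python3 -c "
from h import *
goto(-.050,0,.19)"
```

```text
t 2.4 p [ 0.4844 -0.1081  0.2277] along -0.1348 lat -0.0112 xang 75.11 tilt(z.x,z.y) [-0.0033  0.0058] F [-0.19 -0.32  0.71] Fu -0.36 op 0.003
tool delta mm [84.6 11.5 38.1] frac [0.3384 0.0459 0.1524]
```

jog_arm --moves '[{"dx": 0.12, "dy": 0.016, "dz": 0.05, "wx": 0, "wy": 0, "wz": 0}, {"dx": 0.12, "dy": 0.016, "dz": 0.05, "wx": 0, "wy": 0, "wz": 0}, {"dx": 0.08, "dy": 0.012, "dz": 0.04, "wx": 0, "wy": 0, "wz": 0}, {"dx": 0.02, "dy": 0.002, "dz": 0.01, "wx": 0, "wy": 0, "wz": 0}, {"dx": 0, "dy": 0, "dz": 0, "wx": 0, "wy": 0, "wz": 0}]'

```text
clock: 3.02
position: [0.5182, -0.0243, 0.1893]
tcp_rot: [-0.004, 0.792, 0.611, 0.0]
ft_force: [0.5, -1.0, 0.8]
opening: -0.003
```

```bash
python3 - <<'E'
from h import *
goto(-.050,0,.145)
im={n:manip.capture(n)[:,:,::-1] for n in ('wrist','scene')}
cv2.imwrite('pics/w1.png',im['wrist'])
cv2.imwrite('pics/s1.png',cv2.resize(im['scene'][110:235,180:340],None,fx=4,fy=4,interpolation=cv2.INTER_CUBIC))
E
```

```text
t 3.02 p [ 0.5182 -0.0243  0.1893] along -0.0451 lat -0.0002 xang 75.32 tilt(z.x,z.y) [-0.0038  0.0063] F [ 0.45 -1.    0.77] Fu -0.85 op -0.003
tool delta mm [-5.1  0.4 44.3] frac [-0.0205  0.0014  0.1772]
```

View pics/w1.png

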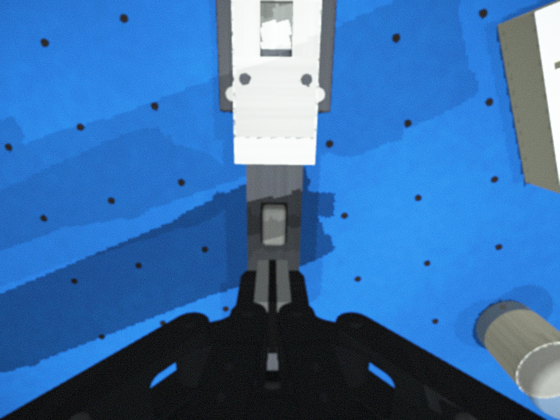

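View pics/s1.png

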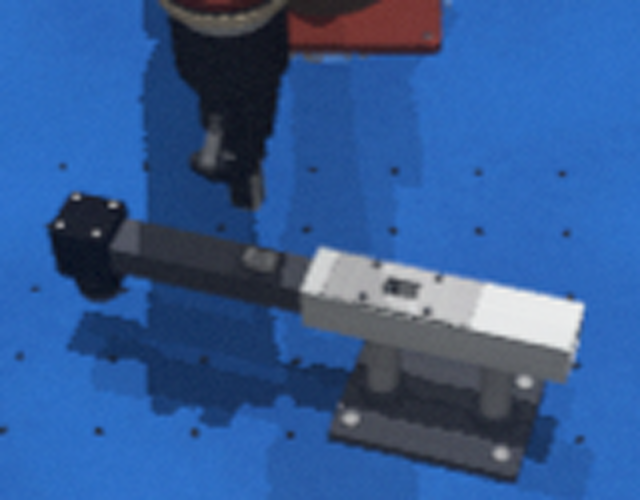

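The wrist picture shows the tube and button (274, 203–245) in line with the shut fingers (272). The mouth edge is at row 164 and the hole spans rows 3–56. I'll cross-check these by ray casting.

```bash
cat >> h.py <<'E'
def castw(px,z,o=None):
    c=manip.calibration('wrist'); o=o or manip.get_obs(); q=o['tcp_rot']; R=Ro.from_quat([q[1],q[2],q[3],q[0]]).as_matrix()
    T=np.array(c['T_tool_cam']); d=R@T[:3,:3]@np.array([(px[0]-c['cx'])/c['fx'],(px[1]-c['cy'])/c['fy'],1.])
    p=o['position']+R@T[:3,3]; P=p+d*(z-p[2])/d[2]; e=P[:2]-M
    return 'along %.4f lat %.4f'%(e@U,e@LAT)
E
python3 - <<'E'
from h import *
for n,p,z in (('mouthL',(234,164),.1355),('mouthR',(316,164),.1355),('bfL',(263,204),.139),('bfR',(286,204),.139),('brR',(286,240),.139),('hnear',(276,56),.1363),('hfar',(276,2),.1363),('tubeR',(301,190),.129),('tubeL',(247,190),.129)): print(n,castw(p,z))
E
```

```text
mouthL along -0.0023 lat -0.0229
mouthR along -0.0021 lat 0.0246
bfL along -0.0254 lat -0.0061
bfR along -0.0253 lat 0.0075
brR along -0.0483 lat 0.0078
hnear along 0.0551 lat 0.0011
hfar along 0.0801 lat 0.0009
tubeR along -0.0193 lat 0.0169
tubeL along -0.0195 lat -0.0162
```

jog_arm --moves '[{"dx": -0.01, "dy": 0.003, "dz": 0.07, "wx": 0, "wy": 0, "wz": 0}, {"dx": -0.008, "dy": 0.001, "dz": 0.07, "wx": 0, "wy": 0, "wz": 0}, {"dx": 0, "dy": 0, "dz": 0.02, "wx": 0, "wy": 0, "wz": 0}, {"dx": 0, "dy": 0, "dz": 0, "wx": 0, "wy": 0, "wz": 0}]'

```text
clock: 3.62
position: [0.5171, -0.0322, 0.1463]
tcp_rot: [-0.003, 0.793, 0.609, -0.0]
ft_force: [0.5, -0.5, -0.2]
opening: -0.0
```

```bash
python3 -c "
from h import *
goto(-.050,0,.1405)"
```

```text
t 3.62 p [ 0.5171 -0.0322  0.1463] along -0.0529 lat 0.0008 xang 75.05 tilt(z.x,z.y) [-0.0041  0.0051] F [ 0.51 -0.46 -0.15] Fu -0.31 op -0.0
tool delta mm [ 2.9 -0.8  5.9] frac [ 0.0117 -0.0032  0.0235]
```

jog_arm --moves '[{"dx": 0.01, "dy": -0.003, "dz": 0.012, "wx": 0, "wy": 0, "wz": 0}, {"dx": 0, "dy": 0, "dz": 0.008, "wx": 0, "wy": 0, "wz": 0}, {"dx": 0, "dy": 0, "dz": 0, "wx": 0, "wy": 0, "wz": 0}]'

```text
clock: 4.0
position: [0.5175, -0.029, 0.1417]
tcp_rot: [-0.003, 0.793, 0.609, 0.0]
ft_force: [0.2, 0.6, 0.1]
opening: -0.006
```

```bash
python3 -c "
from h import *
goto(-.050,0,.1405)"
```

```text
t 4.0 p [ 0.5175 -0.029   0.1417] along -0.0498 lat 0.0004 xang 75.07 tilt(z.x,z.y) [-0.003   0.0051] F [0.18 0.56 0.14] Fu 0.58 op -0.006
tool delta mm [-0.2 -0.4  1.2] frac [-0.0007 -0.0016  0.0049]
```

Next I go down in small steps with pauses to settle, watching the force.

jog_arm --moves '[{"dx": 0, "dy": 0, "dz": 0.006, "wx": 0, "wy": 0, "wz": 0}, {"dx": 0, "dy": 0, "dz": 0.004, "wx": 0, "wy": 0, "wz": 0}, {"dx": 0, "dy": 0, "dz": 0.0, "wx": 0, "wy": 0, "wz": 0}]'

```text
clock: 4.38
position: [0.5178, -0.029, 0.1395]
tcp_rot: [-0.003, 0.793, 0.609, 0.001]
ft_force: [0.8, 0.6, 0.2]
opening: 0.002
```

jog_arm --moves '[{"dx": 0, "dy": 0, "dz": 0.006, "wx": 0, "wy": 0, "wz": 0}, {"dx": 0, "dy": 0, "dz": 0.0, "wx": 0, "wy": 0, "wz": 0}]'

```text
clock: 4.62
position: [0.5179, -0.029, 0.1382]
tcp_rot: [-0.002, 0.793, 0.609, 0.001]
ft_force: [-0.3, -1.1, 2.4]
opening: 0.0
```

jog_arm --moves '[{"dx": 0, "dy": 0, "dz": 0.006, "wx": 0, "wy": 0, "wz": 0}, {"dx": 0, "dy": 0, "dz": 0.006, "wx": 0, "wy": 0, "wz": 0}, {"dx": 0, "dy": 0, "dz": 0.0, "wx": 0, "wy": 0, "wz": 0}]'

```text
clock: 5.0
position: [0.518, -0.029, 0.1353]
tcp_rot: [-0.002, 0.793, 0.609, 0.001]
ft_force: [-1.2, 0.3, 3.2]
opening: 0.001
```

jog_arm --moves '[{"dx": 0, "dy": 0, "dz": 0.006, "wx": 0, "wy": 0, "wz": 0}, {"dx": 0, "dy": 0, "dz": 0.0, "wx": 0, "wy": 0, "wz": 0}]'

```text
clock: 5.25
position: [0.518, -0.029, 0.1339]
tcp_rot: [-0.002, 0.793, 0.609, 0.001]
ft_force: [-1.2, 0.1, 4.5]
opening: -0.001
```

jog_arm --moves '[{"dx": 0, "dy": 0, "dz": 0.006, "wx": 0, "wy": 0, "wz": 0}, {"dx": 0, "dy": 0, "dz": 0.0, "wx": 0, "wy": 0, "wz": 0}]'

```text
clock: 5.5
position: [0.518, -0.029, 0.1324]
tcp_rot: [-0.002, 0.793, 0.609, 0.001]
ft_force: [-2.0, 0.1, 5.7]
opening: 0.003
```

jog_arm --moves '[{"dx": 0, "dy": 0, "dz": 0.004, "wx": 0, "wy": 0, "wz": 0}, {"dx": 0, "dy": 0, "dz": 0.0, "wx": 0, "wy": 0, "wz": 0}]'

```text
clock: 5.75
position: [0.518, -0.029, 0.1315]
tcp_rot: [-0.002, 0.793, 0.609, 0.001]
ft_force: [-2.7, 0.1, 6.4]
opening: 0.001
```

```bash
python3 -c "
from h import *
goto(-.050,0,.1310)"
```

```text
t 5.75 p [ 0.518  -0.029   0.1315] along -0.0497 lat 0.0008 xang 75.08 tilt(z.x,z.y) [-0.0019  0.0042] F [-2.75  0.07  6.37] Fu -0.64 op 0.001
tool delta mm [-0.3 -0.8  0.5] frac [-0.0014 -0.0033  0.0021]
```

jog_arm --moves '[{"dx": 0.0, "dy": -0.001, "dz": 0.002, "wx": 0, "wy": 0, "wz": 0}, {"dx": 0.006, "dy": 0, "dz": 0.0, "wx": 0, "wy": 0, "wz": 0}, {"dx": 0.008, "dy": 0, "dz": 0.0, "wx": 0, "wy": 0, "wz": 0}]'

```text
clock: 6.12
position: [0.5188, -0.026, 0.1314]
tcp_rot: [-0.002, 0.793, 0.609, 0.001]
ft_force: [-2.5, -0.3, 5.6]
opening: 0.002
```

```bash
python3 -c "
from h import *
goto(-.050,0,.1310)"
```

```text
t 6.12 p [ 0.5188 -0.026   0.1314] along -0.0465 lat 0.0008 xang 75.05 tilt(z.x,z.y) [-0.0015  0.0036] F [-2.54 -0.31  5.56] Fu -0.95 op 0.002
tool delta mm [-3.5 -0.8  0.4] frac [-0.0139 -0.0034  0.0015]
```

jog_arm --moves '[{"dx": 0.008, "dy": -0.001, "dz": 0.002, "wx": 0, "wy": 0, "wz": 0}, {"dx": 0.008, "dy": -0.001, "dz": 0.002, "wx": 0, "wy": 0, "wz": 0}, {"dx": 0.008, "dy": 0, "dz": 0.001, "wx": 0, "wy": 0, "wz": 0}, {"dx": 0.008, "dy": 0, "dz": 0.001, "wx": 0, "wy": 0, "wz": 0}, {"dx": 0.006, "dy": 0, "dz": 0.001, "wx": 0, "wy": 0, "wz": 0}, {"dx": 0, "dy": 0, "dz": 0.001, "wx": 0, "wy": 0, "wz": 0}]'

```text
clock: 6.88
position: [0.5214, -0.0167, 0.1306]
tcp_rot: [-0.001, 0.793, 0.609, 0.001]
ft_force: [-3.2, 0.7, 7.0]
opening: 0.002
```

```bash
python3 - <<'E'
from h import *
goto(-.050,0,.1310)
im={n:manip.capture(n)[:,:,::-1] for n in ('wrist','scene')}
cv2.imwrite('pics/w2.png',im['wrist'])
cv2.imwrite('pics/s2.png',cv2.resize(im['scene'][110:235,180:340],None,fx=4,fy=4,interpolation=cv2.INTER_CUBIC))
E
```

```text
t 6.88 p [ 0.5214 -0.0167  0.1306] along -0.0369 lat 0.0009 xang 75.03 tilt(z.x,z.y) [-0.0004  0.0026] F [-3.2   0.69  6.98] Fu -0.16 op 0.002
tool delta mm [-13.1  -0.9  -0.4] frac [-0.0523 -0.0037 -0.0017]
```

View pics/w2.png

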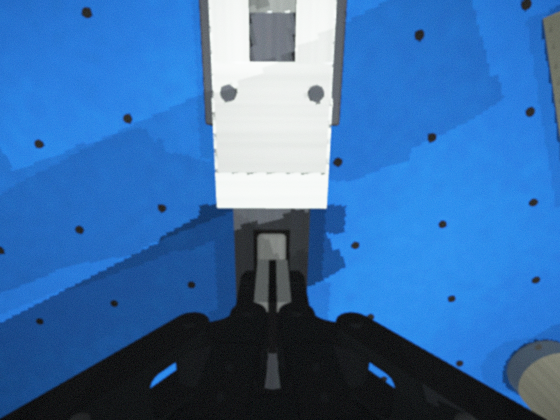

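View pics/s2.png

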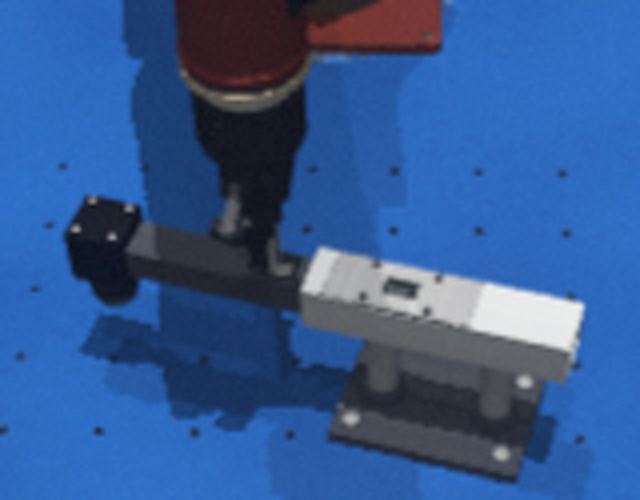

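The wrist view shows the button pressed (rows 233–260 still visible) with the mouth edge at row 208. The camera block has moved along with the finger.

```bash
python3 - <<'E'
from h import *
for n,p,z in (('mouth',(272,208),.1355),('bf',(272,234),.1306),('finger front',(272,261),.1306),('hnear',(272,62),.1363),('hfar',(272,12),.1363)): print(n,castw(p,z))
c=cast('scene',((102+.5)/4-.5+180,(220+.5)/4-.5+110),.141);print(c,(c[:2]-M)@U)
E
```

```text
mouth along -0.0015 lat 0.0003
bf along -0.0153 lat 0.0003
finger front along -0.0287 lat 0.0003
hnear along 0.0552 lat 0.0004
hfar along 0.0716 lat 0.0004
[ 0.48962933 -0.13962599  0.141     ] -0.1638646043747809
```

jog_arm --moves '[{"dx": 0.008, "dy": -0.001, "dz": 0.001, "wx": 0, "wy": 0, "wz": 0}, {"dx": 0.008, "dy": 0, "dz": 0.001, "wx": 0, "wy": 0, "wz": 0}, {"dx": 0.008, "dy": -0.001, "dz": 0.001, "wx": 0, "wy": 0, "wz": 0}, {"dx": 0.008, "dy": 0, "dz": 0.001, "wx": 0, "wy": 0, "wz": 0}, {"dx": 0.006, "dy": 0, "dz": 0.001, "wx": 0, "wy": 0, "wz": 0}]'

```text
clock: 7.6
position: [0.5238, -0.0076, 0.1306]
tcp_rot: [-0.0, 0.793, 0.609, 0.001]
ft_force: [-3.0, 0.1, 7.9]
opening: 0.002
```

```bash
python3 - <<'E'
from h import *
goto(-.050,0,.1310)
im={n:manip.capture(n)[:,:,::-1] for n in ('wrist',)}
cv2.imwrite('pics/w3.png',im['wrist'])
E
```

```text
t 7.6 p [ 0.5238 -0.0076  0.1306] along -0.0275 lat 0.001 xang 74.99 tilt(z.x,z.y) [0.0005 0.0016] F [-2.99  0.12  7.93] Fu -0.66 op 0.002
tool delta mm [-22.5  -0.9  -0.5] frac [-0.09   -0.0037 -0.0018]
```

View pics/w3.png

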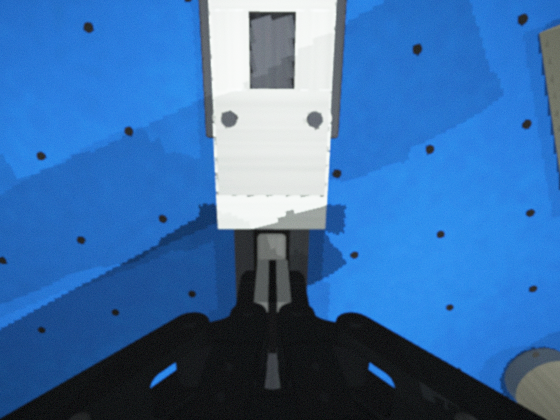

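The button hasn't slipped under the finger, and its front is about 4 mm short of the mouth. I move slowly through the entry.

jog_arm --moves '[{"dx": 0.006, "dy": 0, "dz": 0.001, "wx": 0, "wy": 0, "wz": 0}, {"dx": 0.006, "dy": 0, "dz": 0.0, "wx": 0, "wy": 0, "wz": 0}, {"dx": 0.004, "dy": 0, "dz": 0.0, "wx": 0, "wy": 0, "wz": 0}]'

```text
clock: 8.02
position: [0.5249, -0.0035, 0.1309]
tcp_rot: [-0.0, 0.793, 0.609, 0.001]
ft_force: [-2.8, -0.0, 5.9]
opening: 0.002
```

jog_arm --moves '[{"dx": 0.005, "dy": 0, "dz": 0.0, "wx": 0, "wy": 0, "wz": 0}, {"dx": 0.005, "dy": 0, "dz": 0.0, "wx": 0, "wy": 0, "wz": 0}]'

```text
clock: 8.28
position: [0.5255, -0.0012, 0.1311]
tcp_rot: [-0.0, 0.793, 0.609, 0.0]
ft_force: [-2.1, -0.3, 6.1]
opening: 0.005
```

```bash
python3 - <<'E'
from h import *
goto(-.050,0,.1310)
im={n:manip.capture(n)[:,:,::-1] for n in ('wrist',)}
cv2.imwrite('pics/w4.png',im['wrist'][150:350,150:400])
E
```

```text
t 8.28 p [ 0.5255 -0.0012  0.1311] along -0.0208 lat 0.001 xang 74.99 tilt(z.x,z.y) [0.0005 0.0008] F [-2.1  -0.26  6.06] Fu -0.79 op 0.005
tool delta mm [-29.2  -0.9   0.1] frac [-0.1166 -0.0037  0.0003]
```

View pics/w4.png

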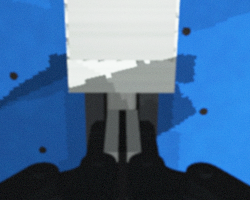

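jog_arm --moves '[{"dx": 0.005, "dy": 0, "dz": 0.002, "wx": 0, "wy": 0, "wz": 0}, {"dx": 0.006, "dy": 0, "dz": 0.001, "wx": 0, "wy": 0, "wz": 0}]'

```text
clock: 8.57
position: [0.5263, 0.0015, 0.1306]
tcp_rot: [-0.0, 0.793, 0.609, 0.0]
ft_force: [-3.0, -0.7, 6.8]
opening: 0.001
```

jog_arm --moves '[{"dx": 0.006, "dy": 0, "dz": 0.001, "wx": 0, "wy": 0, "wz": 0}, {"dx": 0.006, "dy": 0, "dz": 0.001, "wx": 0, "wy": 0, "wz": 0}, {"dx": 0.005, "dy": 0, "dz": 0.001, "wx": 0, "wy": 0, "wz": 0}]'

```text
clock: 8.95
position: [0.5275, 0.0058, 0.1306]
tcp_rot: [0.0, 0.793, 0.609, 0.0]
ft_force: [-3.5, 0.3, 7.4]
opening: 0.003
```

```bash
python3 - <<'E'
from h import *
goto(-.050,0,.1310)
im={n:manip.capture(n)[:,:,::-1] for n in ('wrist','scene')}
cv2.imwrite('pics/w5.png',im['wrist'][150:350,150:400])
cv2.imwrite('pics/s5.png',cv2.resize(im['scene'][110:235,180:340],None,fx=4,fy=4,interpolation=cv2.INTER_CUBIC))
E
```

```text
t 8.95 p [0.5275 0.0058 0.1306] along -0.0136 lat 0.0011 xang 74.98 tilt(z.x,z.y) [0.0006 0.0002] F [-3.48  0.32  7.43] Fu -0.59 op 0.003
tool delta mm [-36.4  -1.   -0.4] frac [-0.1455 -0.004  -0.0016]
```

View pics/w5.png

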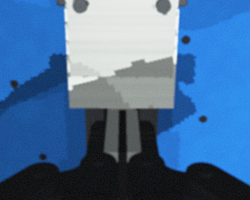

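View pics/s5.png

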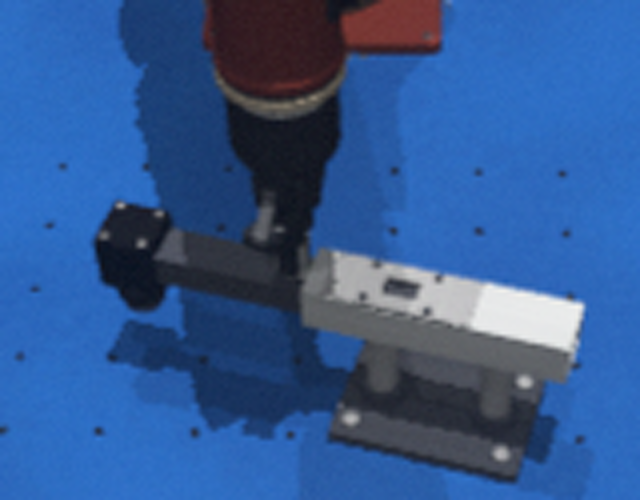

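The tube followed the finger all the way. The button's front is about 8–9 mm under the roof and the finger front is about 4–5 mm outside the mouth. I lift off straight up and move back behind the camera block.

jog_arm --moves '[{"dx": 0, "dy": 0, "dz": -0.01, "wx": 0, "wy": 0, "wz": 0}, {"dx": 0, "dy": 0, "dz": -0.04, "wx": 0, "wy": 0, "wz": 0}, {"dx": 0, "dy": 0, "dz": -0.1, "wx": 0, "wy": 0, "wz": 0}, {"dx": -0.05, "dy": 0, "dz": -0.12, "wx": 0, "wy": 0, "wz": 0}, {"dx": -0.15, "dy": 0, "dz": -0.02, "wx": 0, "wy": 0, "wz": 0}, {"dx": -0.2, "dy": 0, "dz": 0, "wx": 0, "wy": 0, "wz": 0}, {"dx": -0.2, "dy": 0, "dz": 0, "wx": 0, "wy": 0, "wz": 0}, {"dx": -0.1, "dy": 0, "dz": 0, "wx": 0, "wy": 0, "wz": 0}, {"dx": 0, "dy": 0, "dz": 0, "wx": 0, "wy": 0, "wz": 0}]'

```text
clock: 10.18
position: [0.4819, -0.1672, 0.2075]
tcp_rot: [0.001, 0.793, 0.61, 0.002]
ft_force: [-0.0, 1.3, 0.1]
opening: 0.0
```

```bash
python3 - <<'E'
from h import *
goto(-.192,0,.116)
im={n:manip.capture(n)[:,:,::-1] for n in ('wrist','top','scene')}
cv2.imwrite('pics/w6.png',im['wrist'])
cv2.imwrite('pics/t6.png',cv2.resize(im['top'][195:280,210:410],None,fx=4,fy=4,interpolation=cv2.INTER_CUBIC))
cv2.imwrite('pics/s6.png',cv2.resize(im['scene'][110:235,180:340],None,fx=4,fy=4,interpolation=cv2.INTER_CUBIC))
E
```

```text
t 10.18 p [ 0.4819 -0.1672  0.2075] along -0.1925 lat 0.0016 xang 75.15 tilt(z.x,z.y) [0.0039 0.0009] F [-0.01  1.29  0.11] Fu 1.24 op 0.0
tool delta mm [ 0.4 -1.9 91.5] frac [ 0.0015 -0.0076  0.3661]
```

View pics/w6.png

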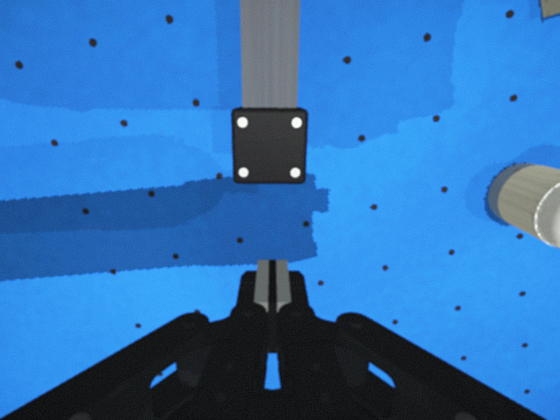

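View pics/t6.png

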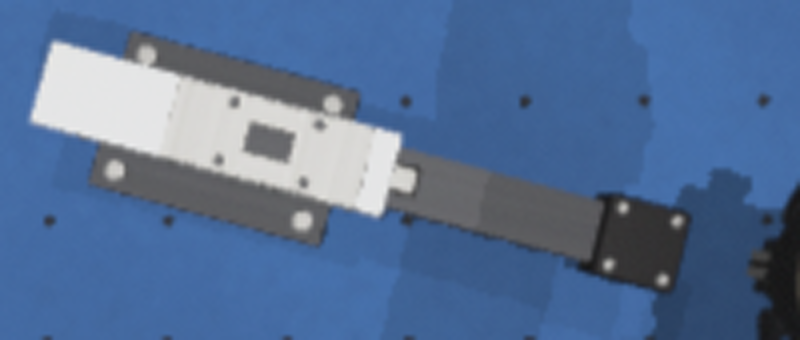

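View pics/s6.png

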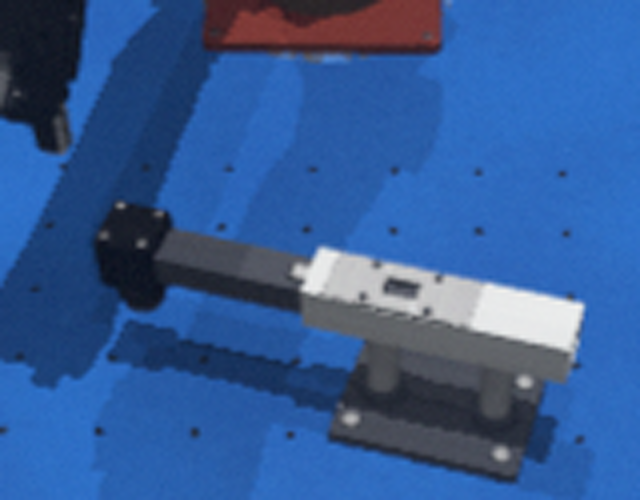

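The button is held down under the roof; its rear part still shows at (405,180) in the top crop. The hole now shows dark at about (270,141). I'll work out the remaining travel.

```bash
python3 - <<'E'
from h import *
f=lambda x,y:((x+.5)/4-.5+210,(y+.5)/4-.5+195)
al=lambda p:(round((p[:2]-M)@U,4),round((p[:2]-M)@LAT,4))
H=[cast('top',f(*p),.1363) for p in ((251,120),(297,132),(289,163),(243,151))]
S=[cast('top',f(*p),.141) for p in ((623,208),(677,221),(663,281),(609,265))]
print('hole',al(sum(H)/4),[al(p) for p in H]); print('cam',al(sum(S)/4)); print('outer',al(cast('top',f(679,253),.141)))
print('remaining',al(sum(H)/4)[0]-al(sum(S)/4)[0]-.138)
g=lambda x,y:((x+.5)/4-.5+180,(y+.5)/4-.5+110)
hs=cast('scene',g(402,288),.1363); cs=sum(cast('scene',g(*p),.141) for p in ((121,206),(161,214),(142,243),(104,235)))/4
print('scene',al(hs),al(cs),al(hs)[0]-al(cs)[0]-.138)
o=manip.get_obs()
print('w outer',castw((270,183),.141),castw((232,183),.141),castw((307,183),.141))
E
```

```text
hole (np.float64(0.0682), np.float64(0.0003)) [(np.float64(0.0813), np.float64(0.0091)), (np.float64(0.0552), np.float64(0.0091)), (np.float64(0.0551), np.float64(-0.0084)), (np.float64(0.0811), np.float64(-0.0085))]
cam (np.float64(-0.1415), np.float64(-0.0017))
outer (np.float64(-0.1614), np.float64(-0.0016))
remaining 0.07169999999999999
scene (np.float64(0.0697), np.float64(0.0016)) (np.float64(-0.1405), np.float64(-0.0)) 0.07219999999999999
w outer along -0.1599 lat -0.0001 along -0.1601 lat -0.0239 along -0.1598 lat 0.0231
```

Top and scene agree on 72 mm remaining. I descend behind the camera block, about 20 mm clear of its outer face.

jog_arm --moves '[{"dx": 0, "dy": -0.004, "dz": 0.1, "wx": 0, "wy": 0, "wz": 0}, {"dx": 0, "dy": -0.003, "dz": 0.12, "wx": 0, "wy": 0, "wz": 0}, {"dx": 0, "dy": 0, "dz": 0.1, "wx": 0, "wy": 0, "wz": 0}, {"dx": 0, "dy": 0, "dz": 0.03, "wx": 0, "wy": 0, "wz": 0}, {"dx": 0, "dy": 0, "dz": 0, "wx": 0, "wy": 0, "wz": 0}]'

```text
clock: 10.95
position: [0.485, -0.1558, 0.1194]
tcp_rot: [0.001, 0.788, 0.616, 0.004]
ft_force: [0.7, 0.5, 0.8]
opening: -0.005
```

```bash
python3 - <<'E'
from h import *
goto(-.174,0,.116)
E
```

```text
t 10.95 p [ 0.485  -0.1558  0.1194] along -0.1806 lat 0.0016 xang 76.09 tilt(z.x,z.y) [0.0075 0.0028] F [0.7  0.47 0.79] Fu 0.63 op -0.005
tool delta mm [ 6.7 -1.5  3.5] frac [ 0.0266 -0.0061  0.0139]
```

jog_arm --moves '[{"dx": 0, "dy": -0.005, "dz": 0.012, "wx": 0, "wy": 0, "wz": 0.011}, {"dx": 0.006, "dy": 0, "dz": 0, "wx": 0, "wy": 0, "wz": 0}, {"dx": 0.008, "dy": 0, "dz": 0, "wx": 0, "wy": 0, "wz": 0}, {"dx": 0.008, "dy": 0, "dz": 0, "wx": 0, "wy": 0, "wz": 0}]'

```text
clock: 11.45
position: [0.4866, -0.1502, 0.1188]
tcp_rot: [0.003, 0.793, 0.609, 0.004]
ft_force: [-1.0, -4.5, -3.6]
opening: -0.001
```

jog_arm --moves '[{"dx": 0.008, "dy": 0, "dz": 0, "wx": 0, "wy": 0, "wz": 0}, {"dx": 0.008, "dy": 0, "dz": 0, "wx": 0, "wy": 0, "wz": 0}]'

```text
clock: 11.7
position: [0.4873, -0.1477, 0.1188]
tcp_rot: [0.004, 0.794, 0.608, 0.004]
ft_force: [-0.8, -2.8, -2.1]
opening: -0.001
```

```bash
python3 - <<'E'
from h import *
goto(-.174,0,.116)
E
```

```text
t 11.7 p [ 0.4873 -0.1477  0.1188] along -0.1722 lat 0.0018 xang 74.95 tilt(z.x,z.y) [ 0.0104 -0.0009] F [-0.75 -2.82 -2.09] Fu -2.92 op -0.001
tool delta mm [-1.8 -1.8  2.7] frac [-0.0071 -0.0072  0.0109]
```

Contact: about 2.9 N along the tube, which matches the rubbing friction. I slide on about 50 mm.

jog_arm --moves '[{"dx": 0.012, "dy": -0.001, "dz": 0, "wx": 0, "wy": 0, "wz": 0}, {"dx": 0.014, "dy": -0.001, "dz": 0, "wx": 0, "wy": 0, "wz": 0}, {"dx": 0.014, "dy": -0.001, "dz": 0, "wx": 0, "wy": 0, "wz": 0}, {"dx": 0.014, "dy": 0, "dz": 0, "wx": 0, "wy": 0, "wz": 0}, {"dx": 0.014, "dy": 0, "dz": 0, "wx": 0, "wy": 0, "wz": 0}]'

```text
clock: 12.32
position: [0.4917, -0.1306, 0.1189]
tcp_rot: [0.004, 0.794, 0.608, 0.004]
ft_force: [0.8, -4.5, -1.9]
opening: -0.001
```

```bash
python3 - <<'E'
from h import *
goto(-.120,0,.116)
E
```

```text
t 12.32 p [ 0.4917 -0.1306  0.1189] along -0.1546 lat 0.0016 xang 74.91 tilt(z.x,z.y) [ 0.0115 -0.0017] F [ 0.83 -4.53 -1.92] Fu -4.17 op -0.001
tool delta mm [34.6 -1.8  3. ] frac [ 0.1385 -0.007   0.0118]
```

jog_arm --moves '[{"dx": 0.014, "dy": -0.001, "dz": 0, "wx": 0, "wy": 0, "wz": 0}, {"dx": 0.014, "dy": -0.001, "dz": 0, "wx": 0, "wy": 0, "wz": 0}, {"dx": 0.014, "dy": -0.001, "dz": 0, "wx": 0, "wy": 0, "wz": 0}, {"dx": 0.014, "dy": 0, "dz": 0, "wx": 0, "wy": 0, "wz": 0}, {"dx": 0.014, "dy": 0, "dz": 0, "wx": 0, "wy": 0, "wz": 0}, {"dx": 0.014, "dy": -0.001, "dz": 0, "wx": 0, "wy": 0, "wz": 0}, {"dx": 0.014, "dy": -0.001, "dz": 0, "wx": 0, "wy": 0, "wz": 0}, {"dx": 0.014, "dy": 0, "dz": 0, "wx": 0, "wy": 0, "wz": 0}]'

```text
clock: 13.32
position: [0.4986, -0.1014, 0.1193]
tcp_rot: [0.005, 0.794, 0.608, 0.004]
ft_force: [1.2, -4.8, -1.5]
opening: 0.003
```

```bash
python3 - <<'E'
from h import *
goto(-.120,0,.116)
im={n:manip.capture(n)[:,:,::-1] for n in ('wrist','top')}
cv2.imwrite('pics/w7.png',im['wrist'])
cv2.imwrite('pics/t7.png',cv2.resize(im['top'][195:280,210:410],None,fx=4,fy=4,interpolation=cv2.INTER_CUBIC))
E
```

```text
t 13.32 p [ 0.4986 -0.1014  0.1193] along -0.1246 lat 0.0008 xang 74.91 tilt(z.x,z.y) [ 0.0124 -0.0019] F [ 1.23 -4.85 -1.5 ] Fu -4.36 op 0.003
tool delta mm [ 4.6 -0.9  3.3] frac [ 0.0183 -0.0034  0.0132]
```

View pics/w7.png

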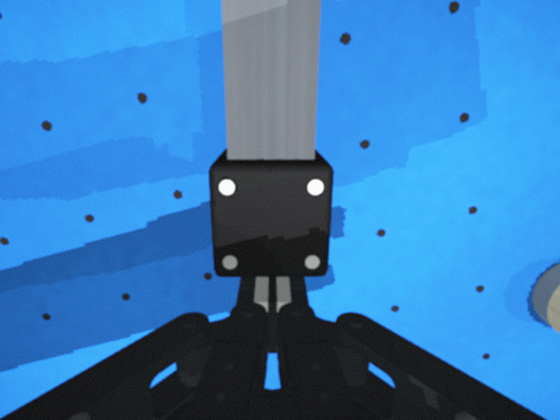

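View pics/t7.png

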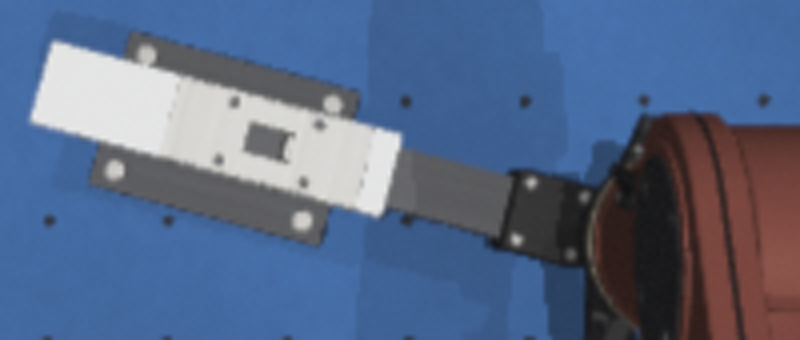

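The top view shows the button's front just coming into the hole's near edge (x≈284–293 in the crop).

```bash
python3 - <<'E'
from h import *
f=lambda x,y:((x+.5)/4-.5+210,(y+.5)/4-.5+195)
al=lambda p:(round((p[:2]-M)@U,4),round((p[:2]-M)@LAT,4))
S=[cast('top',f(*p),.141) for p in ((531,182),(585,197),(571,255),(516,240))]
print('cam',al(sum(S)/4),'remaining',.0682-al(sum(S)/4)[0]-.138)
print('bfront',al(cast('top',f(284,147),.1325)))
E
```

```text
cam (np.float64(-0.09), np.float64(-0.0013)) remaining 0.020199999999999996
bfront (np.float64(0.06), np.float64(-0.0005))
```

Both measures agree: about 20 mm to go, so the finger should end near along −0.104. I advance about 15 mm, then take fine steps.

jog_arm --moves '[{"dx": 0.014, "dy": -0.001, "dz": 0, "wx": 0, "wy": 0, "wz": 0}, {"dx": 0.014, "dy": 0, "dz": 0, "wx": 0, "wy": 0, "wz": 0}, {"dx": 0.014, "dy": 0, "dz": 0, "wx": 0, "wy": 0, "wz": 0}, {"dx": 0.01, "dy": 0, "dz": 0, "wx": 0, "wy": 0, "wz": 0}, {"dx": 0.004, "dy": 0, "dz": 0, "wx": 0, "wy": 0, "wz": 0}]'

```text
clock: 14.05
position: [0.5023, -0.0866, 0.1194]
tcp_rot: [0.004, 0.794, 0.608, 0.004]
ft_force: [0.6, -3.8, 0.0]
opening: 0.002
```

```bash
cat > look.py <<'E'
from h import *
import sys
st()
a=manip.capture('top')[:,:,::-1]
cv2.imwrite(f'pics/t{sys.argv[1]}.png',cv2.resize(a[210:275,255:375],None,fx=6,fy=6,interpolation=cv2.INTER_CUBIC))
E
python3 look.py 8
```

```text
t 14.05 p [ 0.5023 -0.0866  0.1194] along -0.1094 lat 0.0005 xang 74.94 tilt(z.x,z.y) [ 0.0123 -0.0017] F [ 0.6  -3.81  0.  ] Fu -3.53 op 0.002
```

View pics/t8.png

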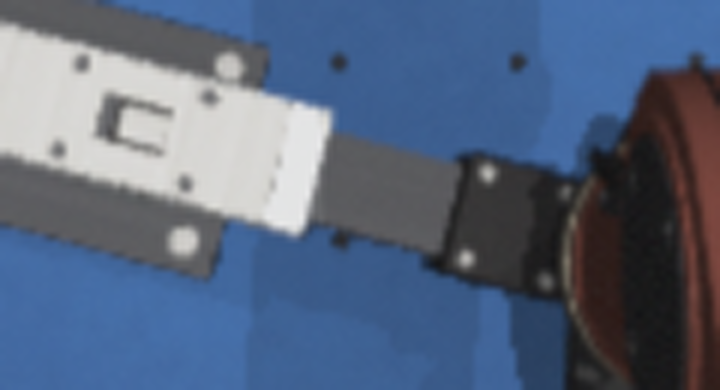

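About 5 mm of gap remains ahead of the button (x 102–117 in the crop). I take 1 mm steps from here.

jog_arm --moves '[{"dx": 0.005, "dy": 0, "dz": 0, "wx": 0, "wy": 0, "wz": 0}, {"dx": 0.005, "dy": 0, "dz": 0, "wx": 0, "wy": 0, "wz": 0}, {"dx": 0.004, "dy": 0, "dz": 0, "wx": 0, "wy": 0, "wz": 0}]'

```text
clock: 14.48
position: [0.5032, -0.0833, 0.1194]
tcp_rot: [0.004, 0.794, 0.608, 0.004]
ft_force: [0.5, -3.5, -0.2]
opening: -0.002
```

```bash
python3 look.py 9
```

```text
t 14.47 p [ 0.5032 -0.0833  0.1194] along -0.1059 lat 0.0005 xang 74.92 tilt(z.x,z.y) [ 0.0122 -0.0019] F [ 0.5  -3.54 -0.16] Fu -3.3 op -0.002
```

View pics/t9.png

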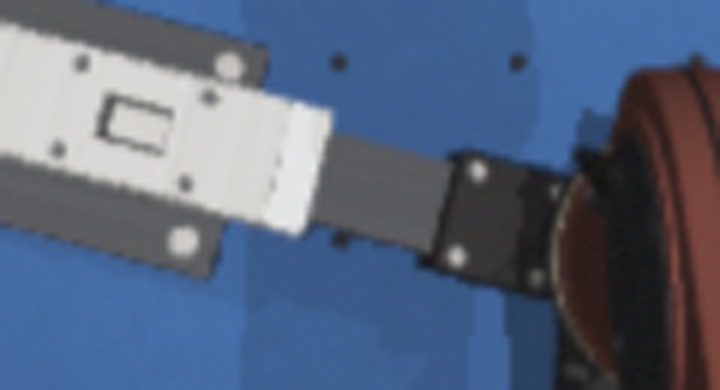

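The gap is down to about 2 mm, with no force change yet. I take half-millimetre steps and watch for the drop that marks the pop.

jog_arm --moves '[{"dx": 0.003, "dy": 0, "dz": 0, "wx": 0, "wy": 0, "wz": 0}]'

```text
clock: 14.65
position: [0.5034, -0.0824, 0.1194]
tcp_rot: [0.004, 0.794, 0.608, 0.004]
ft_force: [2.4, -4.8, -0.6]
opening: -0.002
```

```bash
python3 -c "
from h import *
st()"
```

```text
t 14.65 p [ 0.5034 -0.0824  0.1194] along -0.105 lat 0.0005 xang 74.92 tilt(z.x,z.y) [ 0.0123 -0.0018] F [ 2.39 -4.8  -0.55] Fu -4.02 op -0.002
```

jog_arm --moves '[{"dx": 0.002, "dy": 0, "dz": 0, "wx": 0, "wy": 0, "wz": 0}]'

```text
clock: 14.78
position: [0.5034, -0.0812, 0.1194]
tcp_rot: [0.004, 0.794, 0.608, 0.004]
ft_force: [0.2, -1.4, 0.2]
opening: -0.001
```

```bash
python3 look.py 10
```

```text
t 14.78 p [ 0.5034 -0.0812  0.1194] along -0.1038 lat 0.0002 xang 74.95 tilt(z.x,z.y) [ 0.012 -0.001] F [ 0.21 -1.36  0.24] Fu -1.26 op -0.001
```

View pics/t10.png

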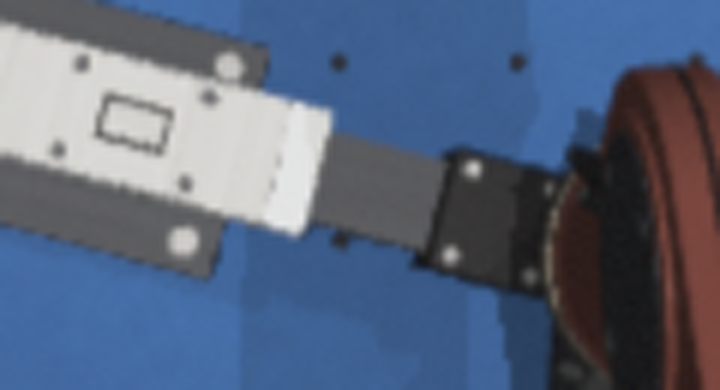

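The force dropped from 4 N to 1.3 N, and the button now shows a dark gap on all four sides in the hole, so it has popped. I back off and verify.

jog_arm --moves '[{"dx": -0.02, "dy": 0, "dz": 0, "wx": 0, "wy": 0, "wz": 0}, {"dx": -0.06, "dy": 0, "dz": 0, "wx": 0, "wy": 0, "wz": 0}, {"dx": -0.1, "dy": 0, "dz": 0, "wx": 0, "wy": 0, "wz": 0}, {"dx": -0.1, "dy": 0, "dz": -0.06, "wx": 0, "wy": 0, "wz": 0}, {"dx": -0.1, "dy": 0, "dz": -0.15, "wx": 0, "wy": 0, "wz": 0}, {"dx": 0, "dy": 0, "dz": -0.15, "wx": 0, "wy": 0, "wz": 0}, {"dx": 0, "dy": 0, "dz": 0, "wx": 0, "wy": 0, "wz": 0}, {"dx": 0, "dy": 0, "dz": 0, "wx": 0, "wy": 0, "wz": 0}]'

```text
clock: 15.82
position: [0.4732, -0.1798, 0.21]
tcp_rot: [0.002, 0.794, 0.608, 0.004]
ft_force: [0.1, -0.8, -0.6]
opening: 0.0
```

```bash
python3 look.py 11; python3 - <<'E'
from h import *
a=manip.capture('scene')[:,:,::-1]
cv2.imwrite('pics/s11.png',cv2.resize(a[140:220,200:340],None,fx=5,fy=5,interpolation=cv2.INTER_CUBIC))
cv2.imwrite('pics/s11full.png',a)
E
```

```text
t 15.82 p [ 0.4732 -0.1798  0.21  ] along -0.2069 lat -0.0035 xang 74.84 tilt(z.x,z.y) [0.0083 0.0021] F [ 0.11 -0.76 -0.61] Fu -0.7 op 0.0
```

View pics/t11.png

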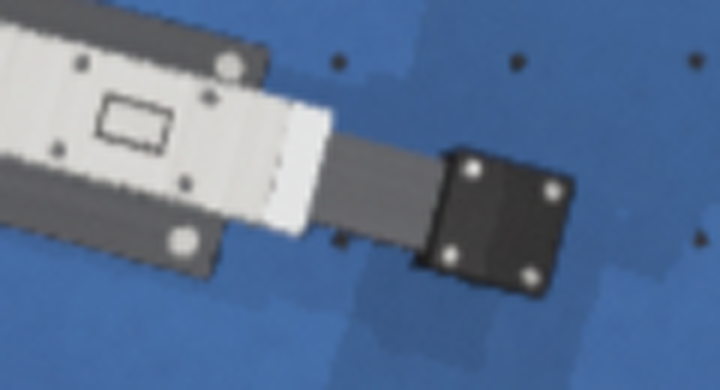

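View pics/s11.png

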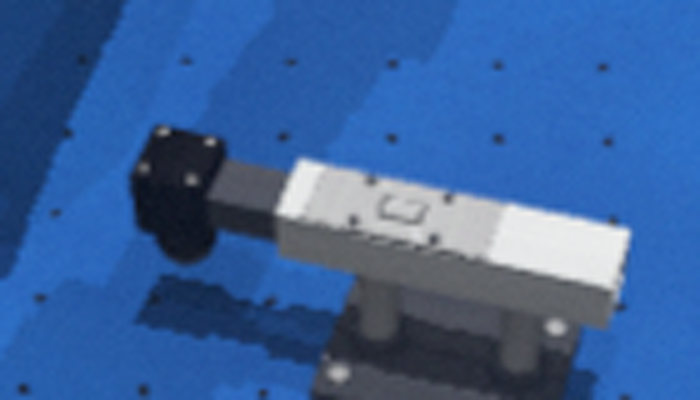

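View pics/s11full.png

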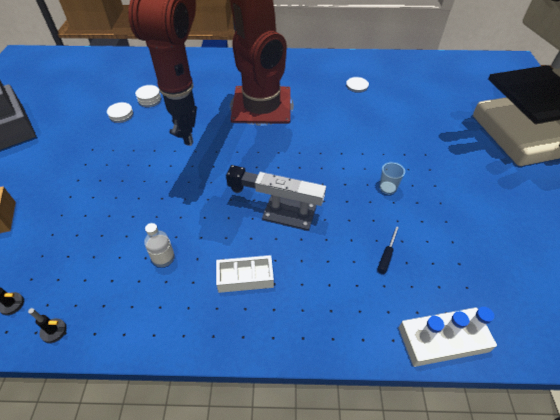

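The scene crop shows the button standing proud in the plate's hole at about (402,208), with a gap all round. The rack, bottle, beaker and driver are where they started, and the arm is well clear. I'm handing the job in.

```bash
python3 -c "
from cell import manip
print(manip.close_job())"
```

```text
the job is handed in; nothing more can be done
None
```

The boom is shortened and latched: the button stands up in the catch-plate hole and the arm is clear of everything. I handed the job in at about 16 s, and no verdict was reported.

- **Pressing and tucking:** I pressed the button's rear part down flush with the shut fingers, with at most about 8 N vertical in the readings. Keeping it down, I dragged the tube until the button's front was about 8–9 mm under the roof, with the fingers still outside the mouth. Then I lifted off.
- **Sliding in:** I pushed the camera block's outer face about 70 mm, at roughly 3–4.5 N. I took half-millimetre steps at the end. The pop came where the pictures predicted it, and the push force fell from about 4 N to 1.3 N.
- **Last checks:** The top and scene pictures show the button in the hole with a gap on all four sides. By eye in the scene view, the bystanders are where they started.
- **Readings that disagreed:**
  - The wrist camera put the mouth and button about 2 mm off from the top view, within its calibration.
  - While pressing there was an unexplained sideways force of about 3 N, as well as the vertical force. Even combined, the readings stayed under 9 N, against the 15 N limit.
  - One descent behind the camera drifted 12 mm towards it, without touching.
- **Not checked:** I read forces only at the end of each move call, so brief peaks in between would not show.

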